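# Wedge a bearing block into a sloping fixture

## Robot

A 6-joint arm with a two-finger parallel gripper is mounted at the origin on the work surface. World frame = base frame: x ahead of the robot, y to its left, z up, the work surface at z = 0. Lengths are in m, angles in rad, forces in N, time in s.
With the tool pointing down it reaches from about 0.275 to 0.75 m from the base axis. Payload 10.2 kg.
Tool frame: the origin (TCP) lies midway between the tips of the shut fingers; the grasp point (between the pads) lies 19 mm behind it; z points along the fingers, y is the line along which they close (so a half turn about z gives the same grasp; the last joint's range is limited). The gripper opens to 88 mm and grips with 3 to 60 N. Pads are 18 mm wide; open, the fingers measure 123 mm over their backs; the gripper's body (75 mm by 187 mm) begins 45 mm behind the grasp point.
Start: joints at [1.065, 0.313, 1.498, -0, 1.331, -0.223], TCP at [0.147, 0.504, 0.239] pointing down, gripper open.
Joint ranges: [-2.94, 2.94], [-0.97, 2.17], [0.19, 2.56], [-1.23, 4.37], [0.02, 3.11], [-2.88, 2.88]. Speed limits (rad/s): [2.39, 2.39, 3.01, 3.14, 3.14, 3.14].

## Interface

Orientations are given as [roll, pitch, yaw] about the fixed x, y, z axes, in that order (R = Rz(yaw) Ry(pitch) Rx(roll)).
In Python, from cell import manip gives the robot as it stands.
- The arm moves only by the shell command python3 -m pendant 'ROWS' [FORCE]. ROWS is a JSON object of lists of equal length, an entry for each row: "delta_pos": the shift along the tool's x, y, z in m, a list of three; "roll": the turn about the tool's z in rad; "hand": the opening, from 0 (shut) to 1 (fully open). A call has 1 to 10 rows; each row shifts and turns the commanded pose from where the row before left it, along the tool's axes as they then stand; what a row does not reach is not made up. A row lasts 1/10 s, in which the tool goes at most 50 mm and 8.59 degrees, less where a joint would pass 70% of its speed; a pose out of reach is approached as far as the arm can. A call with a gripper value outside its range is refused whole. The fingers move at their own pace and stop on an object; FORCE is the grip in N (left out, the last holds). Time passes only in rows, so rows that do not move let the fingers close. It gives the time, the measured TCP pose, the force, the opening and the grip force at its end, in the units of the state.
- manip.get_state(): the state, without advancing time (a new reading comes with each control period).
- manip.grab_frame(name): name is "scene" or "top" or "wrist"; returns a dict with "pixels" (400x640x3 uint8, red, green, blue), "z_map" (400x640 float32, m along the optical axis (not along the pixel's ray), 0 where there is no reading), "fov_y" (degrees; the focal length in pixels is half the picture's height over the tangent of half this angle, whatever the lens; pixels are square), "cx", "cy" (the principal point, pixels), "D" ([k1, k2, p1, p2, k3] as OpenCV has them; the pictures are not rectified), "world_to_cam" (4x4, takes a point from world to camera coordinates). Camera axes: x right, y up, looking along -z (the intrinsics and any distortion apply to the point x, -y, -z); pixel columns grow to the right and rows downward; lengths in m; the calibration is good to about 2 mm. A picture is of the moment at which its call begins.
- manip.sign_off(): hands the job in; it is judged then, once.
The state is a dict: "time": time; "qpos": joint angles; "joint_vel": joint speeds; "joint_efforts": joint torques, N m; "position": TCP position; "tcp_rot": TCP orientation; "wrist_force": force on the tool from outside, world axes, zero at the start; "torque": the same for the moment, N m; "width": opening from 0.0 (shut) to 1.0 (fully open); "gripper_force": force on a finger pad.
Only numpy, scipy, OpenCV 4.12 (cv2) and the standard library are available. Lean on these libraries where they do the work, as an engineer would, in place of code of your own. Each camera call takes 0.05 s, during which the arm holds its last target. There are 200 camera calls.

## Task

Set the blue bearing block on the sloping steel plate, uphill of the corner and lengthwise between the green fence and the yellow jaw, and let gravity slide it fully down into the corner. Then stand the wooden wedge, thin end down and sloped face towards the jaw, in the gap between block and jaw, let go of it, and tap its brass head down with the closed fingers until its thin end is down on the plate and the block is locked tight, leaving the other things on the bench alone.

Things in the scene. Friction and masses are not known exactly. Their poses are not given: they have to be found in the camera images.
- plate: Sloping steel plate of the green fixture, fixed. Origin: its low corner, on the upper surface where two green fences meet, farthest from the robot, 32 mm above the bench. z: the normal, tilted 20 degrees away from the robot; x and y run along the plate, both uphill, 45 degrees either side of the steepest line. It reaches from x = -16 to 176 mm, y = -16 to 126 mm, 10 mm thick.
- block_home (a point): Where the block's centre belongs: plate x 40, y 22.5, z 37.5 mm; plate axes, block's long side along x. The long green fence has its inner face at plate y = 0 and ends at x = 56 mm; the end fence has its inner face at x = 0 and ends at y = 95 mm; both stand 36 mm above the plate. The plate is slick: a block let go anywhere uphill slides against both fences by itself.
- slot_mouth (a point): Middle of the mouth of the gap between the seated block (face at plate y = 45 mm) and the jaw: plate x 30, y 58, z 47 mm; plate axes. The gap is 26 mm wide (y) here and narrows to 18.5 mm at plate level; it is bounded by the end fence at x = 0 and open uphill.
- jaw (a joint): Travel (m) of the yellow spring-backed jaw along plate +y: 0 at rest, stop at 7 mm, spring 5 N per mm, about 3.5 mm when the wedge is fully down. 56 mm long (plate x = 2 to 58), 47 mm high. Its face leans outwards 1 in 6, at rest from plate y = 63.5 mm at the plate to 71 mm at its top. A fixed bracket 40 mm high stands behind it.
- block_mid (a point): Centre of the blue bearing block: 80 (x) by 45 (y) by 75 mm (z, upright), 0.4 to 0.8 kg, with a brass bush ring on each long side and two low dark bolt heads (4 mm) on top. It stands upright on the bench; either end may go first. Axes along its edges.
- wedge_mid (a point): Middle of the wooden wedge standing on its thin end: 60 mm up, mid-width, 16 mm from its straight face. 120 mm tall (z), 40 mm wide (x, parallel sides), 0.12 kg. Straight face looks to -y, sloped face to +y; 22 mm thick at the thin end, growing 1 in 6 to 40 mm; flat brass head, top 14 mm. In the slot its axes lie along the plate's, sloped face to the jaw.
- wedge_toe (a point): Centre of the wedge's thin end (underside), 22 by 40 mm, 11 mm from the straight face; same axes. Put in by hand it stops loose 15 to 21 mm above the plate; tapping it on down takes 5 to 15 N, and friction holds it. Home when it is on the plate.
- oil_bottle: Bystander: amber oil bottle, 48 mm across, 120 mm tall; origin under its centre. Leave it alone.
- pulley: Bystander: brass belt pulley, 72 mm across, 36 mm tall; origin under its centre. Leave it alone.
- driver: Bystander: screwdriver lying on the bench; origin under its middle. Leave it alone.

How it is judged:
On the way, in this order (a step that is already met when the one before it is completed fails the run):
1. the block lies in the corner against both fences (within 3.5 mm), flat on the plate and let go (x of block_mid in the frame of plate between 0.036 and 0.0435 m and y of block_mid in the frame of plate between 0.0185 and 0.0255 m and z of block_mid in the frame of plate between 0.034 and 0.041 m and angle between the x axis of block_mid and the x axis of plate, either way round below 0.06 rad and angle between the z axis of block_mid and the z axis of plate, either way round below 0.06 rad and contact force between the fingers and block below 0.1 N), for 0.2 s.
2. the wedge stands in the gap beside the seated block, thin end down but at least 8 mm above the plate, let go (x of block_mid in the frame of plate between 0.036 and 0.0435 m and y of block_mid in the frame of plate between 0.0185 and 0.0255 m and z of block_mid in the frame of plate between 0.034 and 0.041 m and angle between the x axis of block_mid and the x axis of plate, either way round below 0.06 rad and angle between the z axis of block_mid and the z axis of plate, either way round below 0.06 rad and x of wedge_toe in the frame of plate between 0.01 and 0.05 m and y of wedge_toe in the frame of plate between 0.049 and 0.066 m and z of wedge_toe in the frame of plate between 0.008 and 0.04 m and angle between the z axis of wedge_toe and the z axis of plate, either way round below 0.25 rad and contact force between the fingers and wedge below 0.1 N), for 0.2 s.
3. the wedge is tapped down with the robot's fingers (contact force between the fingers and wedge above 1 N and z of wedge_toe in the frame of plate below 0.008 m).
At the end, for the whole second after the job is handed in: The block sits in the corner within 3.5 mm of both fences, square (0.06 rad) and flat on the plate; the wedge stands between block and jaw with its thin end within 5 mm of the plate, straight to 0.09 rad, the jaw pushed out more than 2.2 mm; both released and at rest (all of step 1 and x of wedge_toe in the frame of plate between 0.01 and 0.05 m and y of wedge_toe in the frame of plate between 0.049 and 0.066 m and z of wedge_toe in the frame of plate between -0.003 and 0.005 m and angle between the z axis of wedge_toe and the z axis of plate, either way round below 0.09 rad and value of joint jaw above 0.0022 m and contact force between the fingers and wedge below 0.1 N and linear speed of each of block, wedge below 0.01 m/s); the robot touches nothing.
It fails at once if the oil bottle is knocked or moved by more than 30 mm (distance of oil_bottle from where it was at the start of the episode above 0.03 m).
It fails at once if the pulley is knocked or moved by more than 30 mm (distance of pulley from where it was at the start of the episode above 0.03 m).
It fails at once if the screwdriver is knocked or moved by more than 30 mm (distance of driver from where it was at the start of the episode above 0.03 m).
It also fails if it takes over 58 s, if anything falls off the work surface, if the arm or the gripper's body presses on something with over 40 N, if the wrist force passes 120 N, or if a joint passes its speed limit or range.

## Working session

There is one attempt and no reset: what is moved stays moved. The work goes in short steps, Python scripts to look and compute and a shell command to move; the robot and the scene stay as the last step left them, time stands still between calls to the robot, and variables do not carry over. Pictures are saved under pics/ and viewed, at most 10 in all, crops included, and the job is handed in when it is done.

```bash
ls; mkdir -p pics; cat > h.py <<'E'
import numpy as np, cv2
from cell import manip
def grab(n,save=None):
    f=manip.grab_frame(n)
    if save: cv2.imwrite('pics/'+save+'.png',f['pixels'][:,:,::-1])
    return f
def cloud(f):
    h,w=f['z_map'].shape; fl=h/2/np.tan(np.radians(f['fov_y'])/2)
    K=np.array([[fl,0,f['cx']],[0,fl,f['cy']],[0,0,1]])
    v,u=np.mgrid[0:h,0:w]; p=np.stack([u,v],-1).reshape(-1,1,2).astype(float)
    n=cv2.undistortPoints(p,K,np.array(f['D'],float)).reshape(h,w,2)
    z=f['z_map'].astype(float)
    c=np.stack([n[...,0]*z,-n[...,1]*z,-z,np.ones_like(z)],-1)
    P=(c@np.linalg.inv(np.array(f['world_to_cam'])).T)[...,:3]
    P[z==0]=np.nan
    return P
E
python3 - <<'E'
from h import *
for n in ('top','scene'):
    f=grab(n,n+'1'); np.savez(n+'1.npz',P=cloud(f),I=f['pixels'])
    print(n,f['fov_y'],f['cx'],f['cy'],f['D'],np.linalg.inv(f['world_to_cam'])[:3,3])
print(manip.get_state())
E
```

```text
pics
top 43.8724370689837 311.85599793835223 195.78841943473404 [-0.14427872  0.          0.          0.          0.        ] [0.44829026 0.02444614 1.27732603]
scene 52.455251108953874 316.9491422449675 204.18260777406374 [-0.00414679  0.          0.          0.          0.        ] [ 1.01671098 -0.54684033  0.88608051]
{'time': 0.1, 'qpos': array([ 1.06461535e+00,  3.13407223e-01,  1.49833770e+00, -1.97453478e-05,
        1.33098764e+00, -2.23386949e-01]), 'joint_vel': array([ 0.00155465, -0.00233669, -0.0007388 ,  0.00113303,  0.00069208,
       -0.00040096]), 'joint_efforts': array([ 3.73154820e-03, -4.02813900e+01, -2.52642328e+01,  6.95847510e-02,
        3.42654821e-02, -2.68493409e-05]), 'position': array([0.1464011 , 0.50395528, 0.23822037]), 'tcp_rot': array([-3.14047682e+00, -2.33829340e-04,  2.85880319e+00]), 'wrist_force': array([0.90575209, 0.57934057, 0.12958994]), 'torque': array([ 0.01508642, -0.00630301,  0.01611215]), 'gripper_force': 0.0, 'width': 0.9985490360335418}
```

View pics/top1.png

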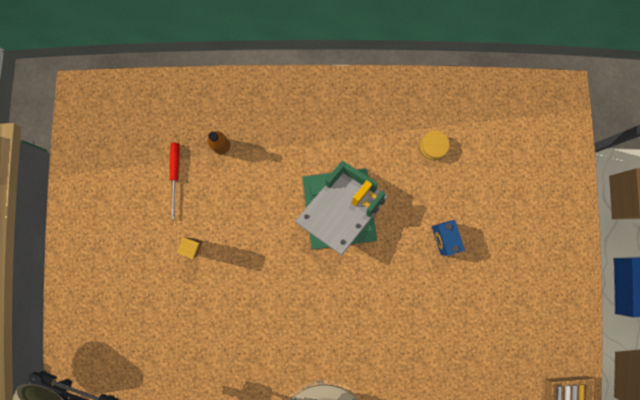

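View pics/scene1.png

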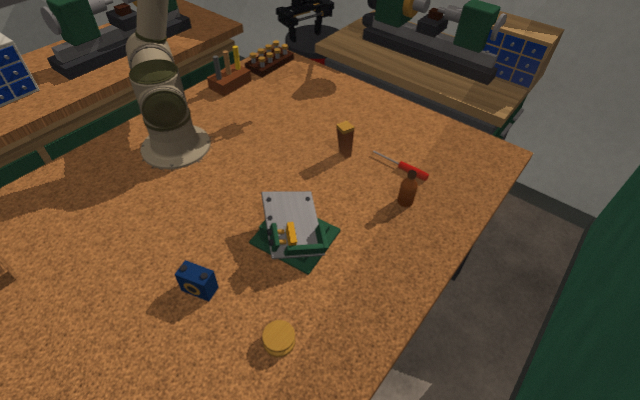

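The top view shows the fixture at about (343,208), with its corner at the top near (343,165). The block is at (448,238), the wedge at (189,248), the bottle at (218,142), the driver at (174,180) and the pulley at (434,145). The scene view agrees, with nothing standing near the block or wedge.

```bash
cat > m1.py <<'E'
from h import *
def rect(p):
    r=cv2.minAreaRect((p[:,:2]*1000).astype(np.float32)); return np.round(r[0],1),np.round(r[1],1),round(r[2],1)
for n in ('top','scene'):
    d=np.load(n+'1.npz');P=d['P'];I=d['I'].astype(int);hsv=cv2.cvtColor(d['I'],cv2.COLOR_RGB2HSV)
    def box(c,r): 
        return (np.hypot(P[...,0]-c[0],P[...,1]-c[1])<r)
    f=n=='top'
    print(n)
    bench=box((.45,0.02),.45)&(abs(P[...,2])<.015); print('bench z',np.median(P[bench][:,2]))
    blue=(hsv[...,0]>100)&(hsv[...,0]<130)&(hsv[...,1]>120)&(np.hypot(P[...,0]-.4,P[...,1]+.2)<.25)
    q=P[blue&(P[...,2]>.068)&(P[...,2]<.08)]
    print('blue all',len(q),'top z',np.median(q[:,2]),rect(q))
    q=P[(P[...,2]>.108)&(P[...,2]<.13)&box((.37,.33),.12)]
    print('wedge',len(q),np.median(q[:,2]),rect(q),q.mean(0))
    grey=(hsv[...,1]<45)&box((.44,.02),.16)&(P[...,2]>.03)
    q=P[grey]; 
    for _ in range(5):
        A=np.c_[q[:,:2],np.ones(len(q))]; s=np.linalg.lstsq(A,q[:,2],rcond=None)[0]; r=q[:,2]-A@s; q=q[abs(r)<max(.003,2*r.std())] if _<4 else q
    nn=np.array([-s[0],-s[1],1]);nn/=np.linalg.norm(nn)
    print('plate',len(q),'tilt',np.degrees(np.arccos(nn[2])),'dir',np.degrees(np.arctan2(nn[1],nn[0])),r.std(),s)
    # untilted plate axes
    th=np.arctan2(nn[1],nn[0])
    e=np.array([np.cos(th),np.sin(th),0]); z=nn; t=np.cross(z,e);t/=np.linalg.norm(t); dn=np.cross(t,z) # downhill
    x=(-dn+t*np.sign(1))/2**.5; 
    y=np.cross(z,x); print('x',x,'y',y)
    c=np.array([.44,.02]);c=np.r_[c,s[0]*c[0]+s[1]*c[1]+s[2]]
    L=(P-c)@np.c_[x,y,z]
    on=grey&(abs(L[...,2])<.004); Q=L[on]; rr=cv2.minAreaRect((Q[:,:2]*1000).astype(np.float32)); print('plate rect local',rr, 'pct x',np.percentile(Q[:,0],[.5,99.5]),np.percentile(Q[:,1],[.5,99.5]))
    print('u-range max', Q.max(0), 'origin guess', c+x*(np.percentile(Q[:,0],99.7)-.176)+y*(np.percentile(Q[:,1],99.7)-.126))
E
python3 m1.py
```

```text
top
bench z 0.001482619599661672
blue all 442 top z 0.07617433052115741 (array([ 480., -309.]), array([76. , 44.7]), 15.4)
wedge 317 0.12158512014629652 (array([455.8, 320.5]), array([42.7, 40.6]), 70.5) [0.45522342 0.31977529 0.12111248]
plate 2421 tilt 19.88525348384289 dir 7.4275711555727595 0.00190609774212718 [-0.35866884 -0.04675847  0.26308203]
x [-0.75077618  0.61521407  0.24051356] y [-0.56795686 -0.78713292  0.24051356]
plate rect local ((-100.31147003173828, -24.323837280273438), (127.84063720703125, 143.03561401367188), 0.11402157694101334) pct x [-0.16111901 -0.03747278] [-0.09365241  0.04637501]
u-range max [-0.03636753  0.04719443  0.00399779] origin guess [ 0.64523706 -0.04870869  0.03393315]
scene
bench z -0.00024277819701301606
blue all 509 top z 0.07486462369283697 (array([ 484.1, -310.4]), array([79.2, 45.6]), 15.9)
wedge 157 0.11847663124394092 (array([457.2, 319.1]), array([43.4, 43.4]), 71.4) [0.45892359 0.3158378  0.11726094]
plate 1582 tilt 20.14596464620182 dir 7.820727571070511 0.0014293436528381809 [-0.3634457  -0.04991982  0.2637775 ]
x [-0.75388896  0.61019776  0.24353674] y [-0.56145129 -0.79086175  0.24353674]
plate rect local ((-102.28555297851562, -22.9437255859375), (143.6706085205078, 123.60089874267578), 88.78761291503906) pct x [-0.15952998 -0.04142319] [-0.09267559  0.04641894]
u-range max [-0.03936776  0.04942879  0.00396965] origin guess [ 0.64817545 -0.04956089  0.03067499]
```

```bash
cat > m2.py <<'E'
from h import *
for n in ('top','scene'):
    d=np.load(n+'1.npz');P=d['P'];hsv=cv2.cvtColor(d['I'],cv2.COLOR_RGB2HSV)
    box=np.hypot(P[...,0]-.56,P[...,1]+.01)<.18
    grey=(hsv[...,1]<45)&box&(P[...,2]>.025); q=P[grey]
    for i in range(6):
        A=np.c_[q[:,:2],np.ones(len(q))]; s=np.linalg.lstsq(A,q[:,2],rcond=None)[0]; r=q[:,2]-A@s
        if i<5:q=q[abs(r)<max(.003,2*r.std())]
    nn=np.r_[-s[:2],1];nn/=np.linalg.norm(nn); th=np.arctan2(nn[1],nn[0])
    t=np.array([-np.sin(th),np.cos(th),0]); dn=np.cross(t,nn)
    x=(-dn+t)/2**.5; y=np.cross(nn,x); c=np.r_[.56,-.01,s@[.56,-.01,1]]
    L=(P-c)@np.c_[x,y,nn]
    print(n,'tilt',np.degrees(np.arccos(nn[2])),'dir',np.degrees(th),r.std())
    Q=L[grey&(abs(L[...,2])<.005)]*1000; rr=cv2.minAreaRect(Q[:,:2].astype(np.float32)); print('rect',rr)
    print('hi x,y',np.percentile(Q[:,0],[.3,99.7]),np.percentile(Q[:,1],[.3,99.7]))
    o=c+x*(np.percentile(Q[:,0],99.7)/1000-.176)+y*(np.percentile(Q[:,1],99.7)/1000-.126); print('origin',o)
    M=(P-o)@np.c_[x,y,nn]*1000
    yel=(hsv[...,0]>20)&(hsv[...,0]<32)&(hsv[...,1]>180)&box&(M[...,2]>40)&(M[...,2]<52); J=M[yel]; print('jaw top',len(J),np.percentile(J,[2,50,98],axis=0))
    gr=(hsv[...,0]>50)&(hsv[...,0]<95)&(hsv[...,1]>80)&box&(M[...,2]>32)&(M[...,2]<40); G=M[gr]
    a=G[(G[:,1]<8)&(G[:,0]>8)];b=G[(G[:,0]<8)&(G[:,1]>8)]
    for k in(a,b): print('fence top',len(k),np.percentile(k,[2,50,98],axis=0).round(1).tolist())
E
python3 m2.py
```

```text
top tilt 19.966654694529755 dir 7.177885456874003 0.0018801053521244858
rect ((-13.63214111328125, 30.749462127685547), (191.39349365234375, 144.29110717773438), 0.36130043864250183)
hi x,y [-104.19051112   81.00180173] [-39.83828522 101.23646945]
origin [ 0.64517576 -0.04932889  0.03371529]
jaw top 130 [[ 3.3914085  72.91662072 41.44197549]
 [29.58882629 80.21838712 45.95928821]
 [57.61091232 86.42680909 50.1612543 ]]
fence top 86 [[10.8, -12.9, 32.0], [36.7, -5.3, 35.8], [55.8, 0.2, 39.3]]
fence top 143 [[-12.7, 9.7, 32.6], [-5.8, 48.7, 35.4], [4.9, 122.4, 39.5]]
scene tilt 20.103182722443695 dir 7.722336889283747 0.001441735182322383
rect ((-16.708343505859375, 31.572471618652344), (143.5624542236328, 193.15431213378906), 89.67529296875)
hi x,y [-112.50825781   77.94948521] [-38.83966206 101.93659406]
origin [ 0.64738142 -0.05094647  0.03111842]
jaw top 2 [[ 6.81923713 71.10227114 44.49240576]
 [14.02258911 71.70784274 46.12236677]
 [21.22594108 72.31341433 47.75232777]]
fence top 89 [[9.5, -13.4, 32.5], [30.0, -5.7, 35.8], [55.1, 0.6, 38.8]]
fence top 188 [[-12.6, 9.5, 32.6], [-5.8, 55.6, 35.8], [3.9, 123.8, 39.1]]
```

```bash
cat >> h.py <<'E'
th=np.radians(7.5);al=np.radians(20)
O=np.array([.6465,-.050,.032])
e=np.array([np.cos(th),np.sin(th),0]);t=np.array([-np.sin(th),np.cos(th),0]);Z=np.array([0,0,1.])
dn=e*np.cos(al)-Z*np.sin(al); nz=e*np.sin(al)+Z*np.cos(al)
px=(-dn+t)/2**.5; py=(-dn-t)/2**.5; RP=np.c_[px,py,nz]
hx=(-e+t)/2**.5; hy=(-e-t)/2**.5   # untilted plate axes
def W(*p): return O+RP@(np.array(p)/1000)
def Lp(p): return (np.asarray(p)-O)@RP*1000
def go(pos,yawdeg=None):
    s=manip.get_state();yaw=s['tcp_rot'][2]
    if yawdeg is not None:
        dr=-((np.radians(yawdeg)-yaw+np.pi)%(2*np.pi)-np.pi);print('roll',round(dr,3))
        yaw-=dr
    d=np.asarray(pos)-s['position']
    c,sn=np.cos(yaw),np.sin(yaw)
    print('target',np.round(pos,4),'after-roll tool delta mm',np.round([1e3*(d@[c,sn,0]),1e3*(d@[sn,-c,0]),-1e3*d[2]],1),'t',s['time'],'F',np.round(s['wrist_force'],1),'w',round(s['width'],3),'g',round(s['gripper_force'],1))
E
python3 -m pendant '{"delta_pos":[[0,0,0],[0,0,0],[0,0,0],[0,0,0]],"roll":[-0.139,-0.139,-0.139,-0.139],"hand":[1,1,1,1]}'
python3 - <<'E'
from h import *
go([.483,-.310,.15],195.7); print(manip.get_state()['qpos'])
print('axes',px,py,nz)
# release pose for block: flat COM (88,28,37.5), vertical with uphill bottom corner 2 mm above the plate
C=W(88,28,0)
drop=min((O+0)@nz*0+ 1 for _ in[0])
def vert(c):  # c world bottom centre -> corners in plate coords
    return np.array([Lp(c+hx*a+hy*b+Z*h) for h in(0,.036,.047,.075) for a in(-.04,.04) for b in(-.0225,.0225)])
c=W(88,28,37.5)-Z*.0375
z=vert(c)[:4,2].min(); c=c+Z*(-z/1000+.002)/nz[2]
print('bottom centre',c,'\n',vert(c).round(1)); print('drop of com',(c+Z*.0375-W(88,28,37.5)))
# wedge side analysis
P=np.load('scene1.npz')['P']; m=(np.hypot(P[...,0]-.457,P[...,1]-.319)<.05)&(P[...,2]>.012)&(P[...,2]<.113)
q=P[m]; a=np.radians(71)
u=np.array([np.cos(a),np.sin(a)]);v=np.array([-np.sin(a),np.cos(a)])
for zz in range(15,113,12):
    k=q[abs(q[:,2]*1000-zz)<6]; X=(k[:,:2]-[.457,.319])*1000
    print(zz,len(k),'u',np.percentile(X@u,[3,97]).round(1),'v',np.percentile(X@v,[3,97]).round(1))
E
```

```text
time: 0.5
position: [0.1464, 0.504, 0.2384]
tcp_rot: [-3.141, -0.001, -2.863]
wrist_force: [-0.6, -1.0, -0.1]
width: 1.005
gripper_force: 0.0
roll 0.005
target [ 0.483 -0.31   0.15 ] after-roll tool delta mm [-103.7 -874.7   88.4] t 0.5 F [-0.6 -1.  -0.1] w 1.005 g 0.0
[ 1.06457714e+00  3.13240694e-01  1.49815433e+00 -1.97561225e-07
  1.33099252e+00 -7.85111999e-01]
axes [-0.75107441  0.61432756  0.24184476] [-0.5664825  -0.78778721  0.24184476] [0.33909411 0.04464259 0.93969262]
bottom centre [ 0.57725997 -0.01632312  0.07359952] 
 [[ 44.6   2.1  32.2]
 [ 43.3  45.8  21.3]
 [122.2  -0.3  12.9]
 [120.9  43.4   2. ]
 [ 53.3  10.8  66.1]
 [ 52.   54.5  55.2]
 [130.9   8.4  46.7]
 [129.6  52.1  35.8]
 [ 56.   13.5  76.4]
 [ 54.6  57.1  65.5]
 [133.6  11.1  57. ]
 [132.2  54.7  46.2]
 [ 62.8  20.3 102.7]
 [ 61.4  63.9  91.8]
 [140.4  17.9  83.4]
 [139.   61.5  72.5]]
drop of com [0.         0.         0.01580705]
15 23 u [-4.8 18. ] v [-21.3  16.1]
27 36 u [-6.3 21.6] v [-21.2  16.9]
39 34 u [-9.1 18.8] v [-20.7  18.2]
51 40 u [-10.3  18.3] v [-21.8  16. ]
63 41 u [-11.9  19.6] v [-20.3  17. ]
75 45 u [-14.3  18.8] v [-21.6  17.9]
87 47 u [-16.8  17. ] v [-21.   14.5]
99 43 u [-18.3  20.2] v [-20.8  17.4]
111 42 u [-20.4  18.9] v [-21.4  17.6]
```

```bash

python3 -m pendant '{"delta_pos":[[-0.005,-0.044,0],[-0.005,-0.044,0],[-0.005,-0.044,0],[-0.005,-0.044,0],[-0.005,-0.044,0],[-0.005,-0.044,0],[-0.005,-0.044,0],[-0.005,-0.044,0],[-0.005,-0.044,0],[-0.005,-0.044,0]],"roll":[0,0,0,0,0,0,0,0,0,0],"hand":[1,1,1,1,1,1,1,1,1,1]}' >/dev/null
python3 -m pendant '{"delta_pos":[[-0.005,-0.044,0],[-0.005,-0.044,0],[-0.005,-0.044,0],[-0.005,-0.044,0],[-0.005,-0.044,0],[-0.005,-0.044,0],[-0.005,-0.044,0],[-0.005,-0.044,0],[-0.005,-0.044,0],[-0.005,-0.044,0]],"roll":[0,0,0,0,0,0,0,0,0,0],"hand":[1,1,1,1,1,1,1,1,1,1]}' >/dev/null
python3 - <<'E'
from h import *
go([.483,-.310,.034],195.7)
f=grab('wrist');P=cloud(f);hsv=cv2.cvtColor(f['pixels'],cv2.COLOR_RGB2HSV)
q=P[(hsv[...,0]>100)&(hsv[...,0]<130)&(hsv[...,1]>120)&(P[...,2]>.068)&(P[...,2]<.078)]
print(len(q),cv2.minAreaRect((q[:,:2]*1000).astype(np.float32)),np.median(q[:,2]))
E
```

```text
roll -0.001
target [ 0.483 -0.31   0.034] after-roll tool delta mm [ -4.5   7.  204.3] t 2.5 F [ 0.7  0.1 -0.5] w 1.001 g 0.0
1601 ((481.52325439453125, -314.71356201171875), (78.94950866699219, 35.38119888305664), 16.512046813964844) 0.07466287131478033
```

```bash

python3 -m pendant '{"delta_pos":[[-0.004,0.007,0.024],[0,0,0.03],[0,0,0.03],[0,0,0.03],[0,0,0.03],[0,0,0.03],[0,0,0.02],[0,0,0.01],[0,0,0],[0,0,0]],"roll":[-0.007,0,0,0,0,0,0,0,0,0],"hand":[1,1,1,1,1,1,1,1,1,0.8]}'
python3 -m pendant '{"delta_pos":[[0,0,0],[0,0,0],[0,0,0],[0,0,0],[0,0,0],[0,0,0]],"roll":[0,0,0,0,0,0],"hand":[0.45,0.3,0.3,0.3,0.3,0.3]}' 30
python3 -m pendant '{"delta_pos":[[0,0,-0.02],[0,0,-0.03],[0,0,-0.04],[0,0,-0.04],[0,0,-0.04],[0,0,0],[0,0,0],[0,0,0]],"roll":[0,0,0,0.125,0.15,0.22,0.22,0.22],"hand":[0.3,0.3,0.3,0.3,0.3,0.3,0.3,0.3]}'
python3 - <<'E'
from h import *
go(np.r_[W(88,32,0)[:2],.2],142.5)
E
```

```text
time: 3.55
position: [0.4826, -0.3087, 0.0356]
tcp_rot: [-3.141, 0.001, -2.861]
wrist_force: [-0.2, 0.4, 0.2]
width: 0.93
gripper_force: 0.0
time: 4.15
position: [0.4823, -0.3086, 0.0349]
tcp_rot: [-3.141, 0.0, -2.861]
wrist_force: [-0.5, -0.8, 1.9]
width: 0.512
gripper_force: 30.0
time: 4.95
position: [0.4818, -0.308, 0.2039]
tcp_rot: [3.141, -0.002, 2.691]
wrist_force: [-0.2, -0.4, -4.2]
width: 0.509
gripper_force: 30.0
roll 0.204
target [ 0.5623 -0.0211  0.2   ] after-roll tool delta mm [110.8 276.6   3.9] t 4.95 F [-0.2 -0.4 -4.2] w 0.509 g 30.0
```

```bash

python3 -m pendant '{"delta_pos":[[0,0,0],[0,0,0],[0.013,0.036,0],[0.013,0.036,0],[0.013,0.036,0],[0.013,0.036,0],[0.013,0.036,0],[0.013,0.036,0],[0.013,0.036,0],[0.011,0.034,0]],"roll":[0.102,0.102,0,0,0,0,0,0,0,0],"hand":[0.3,0.3,0.3,0.3,0.3,0.3,0.3,0.3,0.3,0.3]}'
python3 -m pendant '{"delta_pos":[[0,0,0.03],[0,0,0.03],[0,0,0],[0,0,0]],"roll":[0,0,0,0],"hand":[0.3,0.3,0.3,0.3]}'
python3 - <<'E'
from h import *
go(np.r_[W(88,32,37.5)[:2],.112],142.5)
f=grab('scene','scene2');cv2.imwrite('pics/s2.png',cv2.resize(f['pixels'][150:310,180:400,::-1],None,fx=3.4,fy=3.4))
E
```

```text
time: 5.95
position: [0.5735, -0.017, 0.2039]
tcp_rot: [-3.141, -0.002, 2.493]
wrist_force: [0.1, -0.6, -4.7]
width: 0.508
gripper_force: 30.0
time: 6.35
position: [0.5736, -0.019, 0.1449]
tcp_rot: [-3.141, -0.001, 2.493]
wrist_force: [0.2, 0.1, -3.8]
width: 0.508
gripper_force: 30.0
roll 0.006
target [ 0.575  -0.0195  0.112 ] after-roll tool delta mm [-1.4  0.4 32.9] t 6.35 F [ 0.2  0.1 -3.8] w 0.508 g 30.0
```

View pics/s2.png

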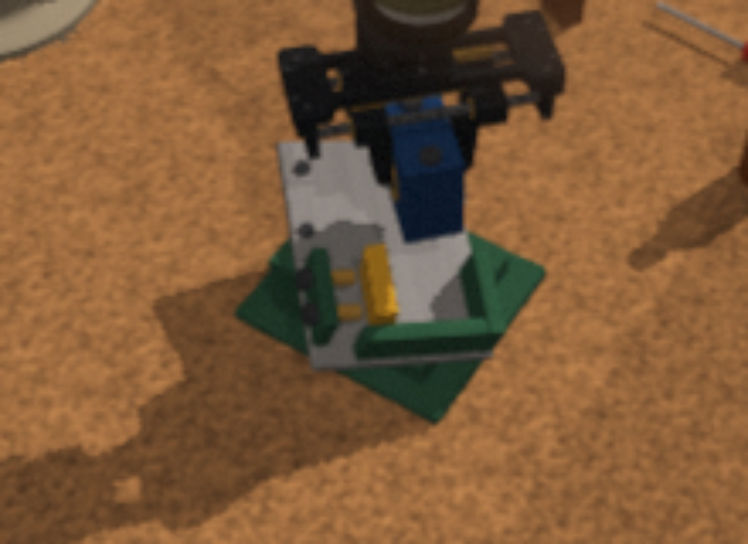

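The picture shows the block (blue, about 425,170) held upright above the corridor, between the long fence at (480,280) and the jaw at (378,285), and lined up with both.

```bash

python3 -m pendant '{"delta_pos":[[-0.001,0,0.015],[0,0,0.012],[0,0,0.004],[0,0,0.002],[0,0,0]],"roll":[0.006,0,0,0,0],"hand":[0.3,0.3,0.3,0.3,0.3]}'
python3 -m pendant '{"delta_pos":[[0,0,0.002],[0,0,0.002],[0,0,0.002],[0,0,0.002],[0,0,0]],"roll":[0,0,0,0,0],"hand":[0.3,0.3,0.3,0.3,0.3]}' 10
python3 -m pendant '{"delta_pos":[[0,0,0],[0,0,0],[0,0,0],[0,0,0],[0,0,0],[0,0,0],[0,0,0],[0,0,0],[0,0,0],[0,0,0]],"roll":[0,0,0,0,0,0,0,0,0,0],"hand":[0.52,0.53,0.55,0.57,0.59,0.62,0.66,0.72,0.8,0.9]}'
python3 - <<'E'
from h import *
go(np.r_[W(88,32,37.5)[:2],.112],142.5)
f=grab('scene','scene3');cv2.imwrite('pics/s3.png',cv2.resize(f['pixels'][150:310,180:400,::-1],None,fx=3.4,fy=3.4))
E
```

```text
time: 6.9
position: [0.5747, -0.0196, 0.1121]
tcp_rot: [3.141, 0.0, 2.487]
wrist_force: [-0.6, 0.2, -4.0]
width: 0.507
gripper_force: 30.0
time: 7.4
position: [0.5745, -0.0195, 0.1036]
tcp_rot: [3.142, -0.0, 2.487]
wrist_force: [1.0, 0.5, -3.7]
width: 0.51
gripper_force: 10.0
time: 8.4
position: [0.5745, -0.0195, 0.1037]
tcp_rot: [-3.141, -0.0, 2.487]
wrist_force: [0.7, -0.4, 0.3]
width: 0.866
gripper_force: 0.0
roll -0.0
target [ 0.575  -0.0195  0.112 ] after-roll tool delta mm [-0.4  0.4 -8.3] t 8.4 F [ 0.7 -0.4  0.3] w 0.866 g 0.0
```

View pics/s3.png

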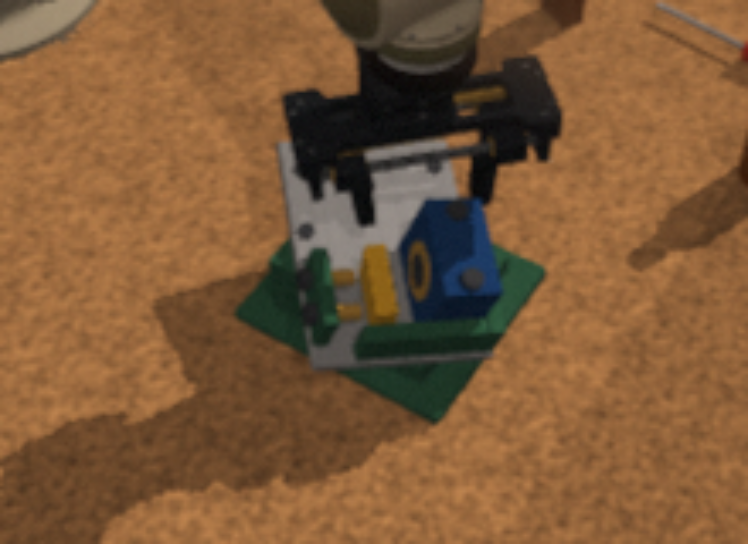

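The block now sits in the corner against the end fence (about 430,335) and the long fence (495,260), and it is released. Next I lift the hand, turn it and move over the wedge.

```bash

python3 -m pendant '{"delta_pos":[[0,0,-0.03],[0,0,-0.035],[0,0,-0.035],[0,0,-0.02],[0,0,0],[0,0,0],[0,0,0],[0,0,0],[0,0,0],[0,0,0]],"roll":[0,0.136,0.139,0.139,0.139,0.139,0.139,0.139,0.139,0.139],"hand":[1,1,1,1,1,1,1,1,1,1]}' 
python3 -m pendant '{"delta_pos":[[0.028,-0.022,0],[0.028,-0.022,0],[0.028,-0.022,0],[0.028,-0.022,0],[0.028,-0.022,0],[0.028,-0.022,0],[0.028,-0.022,0],[0.028,-0.022,0],[0.028,-0.022,0],[0.028,-0.022,0]],"roll":[0,0,0,0,0,0,0,0,0,0],"hand":[1,1,1,1,1,1,1,1,1,1]}'
cat > seen.py <<'E'
from h import *
for n in('top','scene'):
    f=grab(n);P=cloud(f);hsv=cv2.cvtColor(f['pixels'],cv2.COLOR_RGB2HSV);M=(P-O)@RP*1000
    box=np.hypot(P[...,0]-.56,P[...,1]+.01)<.18
    b=(hsv[...,0]>100)&(hsv[...,0]<130)&(hsv[...,1]>120)&box
    q=M[b&(M[...,2]>68)&(M[...,2]<80)];
    print(n,'block top z',np.median(q[:,2]),cv2.minAreaRect(q[:,:2].astype(np.float32)))
    y=(hsv[...,0]>20)&(hsv[...,0]<32)&(hsv[...,1]>180)&box&(M[...,2]>40)&(M[...,2]<52);J=M[y]
    if len(J): print('jaw',np.percentile(J,[3,50,97],axis=0).round(1).tolist())
E
python3 seen.py
python3 - <<'E'
from h import *
f=grab('wrist','w1');P=cloud(f)
q=P[(P[...,2]>.112)&(P[...,2]<.126)&(np.hypot(P[...,0]-.457,P[...,1]-.319)<.06)]
r=cv2.minAreaRect((q[:,:2]*1000).astype(np.float32));print(len(q),np.median(q[:,2]),r)
go([.457,.320,.079],71)
E
```

```text
time: 9.45
position: [0.5745, -0.0195, 0.2237]
tcp_rot: [-3.141, 0.0, 1.233]
wrist_force: [-0.1, 0.2, 0.3]
width: 1.001
gripper_force: 0.0
time: 10.45
position: [0.4571, 0.3182, 0.2238]
tcp_rot: [3.142, -0.0, 1.239]
wrist_force: [1.3, -0.1, -0.9]
width: 0.997
gripper_force: 0.0
top block top z 75.65080203785351 ((44.89714813232422, 24.95631217956543), (43.118526458740234, 78.12322998046875), 88.3311767578125)
jaw [[5.7, 72.6, 42.1], [32.1, 80.1, 47.0], [60.1, 87.1, 51.1]]
scene block top z 74.493281185292 ((39.267581939697266, 23.488136291503906), (79.5590591430664, 44.900184631347656), 0.14225177466869354)
jaw [[4.3, 72.7, 48.6], [4.3, 72.7, 48.6], [4.3, 72.7, 48.6]]
1857 0.11982686438540666 ((456.8754577636719, 322.0284729003906), (41.17475509643555, 38.59381866455078), 70.24353790283203)
roll 0.003
target [0.457 0.32  0.079] after-roll tool delta mm [  1.8  -0.7 144.6] t 10.6 F [0.7 0.1 0.2] w 0.997 g 0.0
```

```bash

python3 -m pendant '{"delta_pos":[[0.003,-0.001,0.03],[0,0,0.03],[0,0,0.03],[0,0,0.03],[0,0,0.0245],[0,0,0],[0,0,0],[0,0,0],[0,0,0],[0,0,0]],"roll":[0.003,0,0,0,0,0,0,0,0,0],"hand":[1,1,1,1,1,0.6,0.3,0.3,0.3,0.3]}' 20
python3 -m pendant '{"delta_pos":[[0,0,0],[0,0,0],[0,0,-0.02],[0,0,-0.03],[0,0,-0.03],[0,0,-0.03],[0,0,-0.02],[0,0,-0.02],[0,0,0],[0,0,0]],"roll":[0,0,0,0,0,0,0,0.107,0.108,0.108],"hand":[0.3,0.3,0.3,0.3,0.3,0.3,0.3,0.3,0.3,0.3]}'
python3 - <<'E'
from h import *
go([.6,0,.25],52.5)
# wedge vertical (tool-held): toe centre in plate coords wanted (30, y, z); try insertion poses
for y,z in ((57,60),(56,45),(56,40)):
    toe=W(30,y,z); 
    c=np.array([Lp(toe+hx*.0*1+hy*b+Z*h) for b,h in((-.011,0),(.011,0),(.029,.12),(-.011,.12))]); 
    # held point: 19.2 mm from straight face, i.e. +8.2 mm in y from toe; TCP 79 mm above toe
    print(y,z,'TCP',(toe+hy*.0082+Z*.079).round(4),c.round(1).tolist())
E
```

```text
time: 11.6
position: [0.4582, 0.3202, 0.0801]
tcp_rot: [3.14, -0.001, 1.236]
wrist_force: [-0.8, -0.6, -0.2]
width: 0.57
gripper_force: 0.0
time: 12.6
position: [0.4578, 0.3201, 0.2297]
tcp_rot: [3.141, -0.001, 0.908]
wrist_force: [-0.6, 0.3, -1.0]
width: 0.452
gripper_force: 19.9
roll -0.008
target [0.6  0.   0.25] after-roll tool delta mm [-167.4  307.7  -20.3] t 12.6 F [-0.6  0.3 -1. ] w 0.452 g 19.9
57 60 TCP [ 0.607  -0.0803  0.1884] [[30.3, 46.3, 62.7], [29.7, 67.7, 57.3], [58.1, 114.1, 165.7], [59.4, 75.4, 175.4]]
56 45 TCP [ 0.6025 -0.0802  0.1741] [[30.3, 45.3, 47.7], [29.7, 66.7, 42.3], [58.1, 113.1, 150.7], [59.4, 74.4, 160.4]]
56 40 TCP [ 0.6008 -0.0804  0.1694] [[30.3, 45.3, 42.7], [29.7, 66.7, 37.3], [58.1, 113.1, 145.7], [59.4, 74.4, 155.4]]
```

```bash

python3 -m pendant '{"delta_pos":[[-0.0225,0.0365,-0.02],[-0.0225,0.0365,0],[-0.0225,0.0365,0],[-0.0225,0.0365,0],[-0.0225,0.0365,0],[-0.0225,0.0365,0],[-0.0225,0.0365,0],[-0.0225,0.0365,0],[-0.0225,0.0365,0],[-0.0225,0.0365,0]],"roll":[-0.008,0,0,0,0,0,0,0,0,0],"hand":[0.3,0.3,0.3,0.3,0.3,0.3,0.3,0.3,0.3,0.3]}' 
python3 -m pendant '{"delta_pos":[[0,0,0.02],[0,0,0.02],[0,0,0],[0,0,0]],"roll":[0,0,0,0],"hand":[0.3,0.3,0.3,0.3]}' 
python3 - <<'E'
from h import *
toe=W(28,57,75); go(toe+hy*.0082+Z*.080,52.5)
f=grab('scene','scene4');P=cloud(f);np.save('P4.npy',P);cv2.imwrite('pics/s4.png',cv2.resize(f['pixels'][130:290,190:390,::-1],None,fx=3.6,fy=3.6))
E
```

```text
time: 13.6
position: [0.6122, -0.0817, 0.249]
tcp_rot: [-3.141, 0.0, 0.921]
wrist_force: [0.6, -0.2, -1.1]
width: 0.454
gripper_force: 20.0
time: 14.0
position: [0.612, -0.0799, 0.2097]
tcp_rot: [-3.142, 0.0, 0.921]
wrist_force: [0.4, -0.3, -1.2]
width: 0.449
gripper_force: 20.0
roll 0.005
target [ 0.6136 -0.0809  0.203 ] after-roll tool delta mm [0.2 1.9 6.7] t 14.0 F [ 0.4 -0.3 -1.2] w 0.449 g 20.0
```

View pics/s4.png

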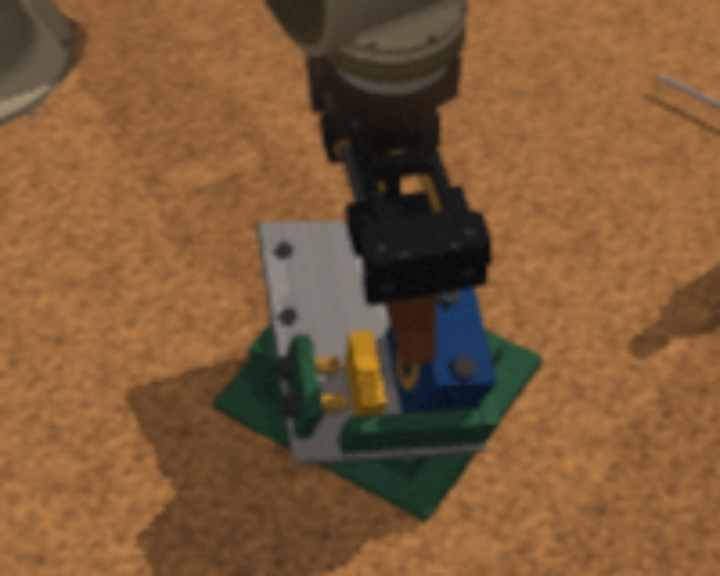

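The wedge (brown, about 412,330) hangs upright beside the block, over the gap between it and the jaw (368,370). I'll measure its edges against the block and jaw in the same image.

```bash
python3 - <<'E'
from h import *
I=cv2.imread('pics/scene4.png');P=np.load('P4.npy');M=(P-O)@RP*1000
hsv=cv2.cvtColor(I,cv2.COLOR_BGR2HSV)
box=np.hypot(P[...,0]-.58,P[...,1]+.05)<.12
w=(hsv[...,0]<20)&(hsv[...,1]>90)&box&(P[...,2]>.118); q=P[w]
d=(q-manip.get_state()['position'])*1000; d=np.c_[d@hx,d@hy,d[:,2]]
for z in range(-84,-20,8):
    k=d[abs(d[:,2]-z)<4]
    if len(k): print(z,len(k),'hx',np.percentile(k[:,0],[5,50,95]).round(1),'hy',np.percentile(k[:,1],[3,97]).round(1))
b=(hsv[...,0]>100)&(hsv[...,0]<130)&(hsv[...,1]>120)&box
q=M[b&(M[...,2]>68)&(M[...,2]<80)&(M[...,0]<30)]; print('block top y range',np.percentile(q[:,1],[3,97]),np.percentile(q[:,0],[2]))
q=M[(hsv[...,0]>20)&(hsv[...,0]<32)&(hsv[...,1]>150)&box&(M[...,2]>35)&(M[...,2]<52)&(M[...,1]<90)&(M[...,1]>60)]
print('jaw',len(q),np.percentile(q,[3,50,97],axis=0).round(1).tolist())
E
```

```text
-84 2 hx [-18.8 -18.5 -18.2] hy [-5.8 -1.4]
-76 19 hx [-20.8 -18.5 -17.5] hy [-18.1   1.4]
-68 16 hx [-20.5 -19.4 -18.2] hy [-17.9   2.6]
-60 23 hx [-20.4 -19.1 -17.8] hy [-18.    3.5]
-52 23 hx [-20.6 -18.8 -17.5] hy [-17.7   3.5]
-44 22 hx [-20.6 -18.9 -17.5] hy [-20.3   3.3]
-36 26 hx [-20.7 -19.2 -17.9] hy [-18.4   5.6]
-28 32 hx [-20.6 -19.6 -18.1] hy [-19.9   7.9]
block top y range [ 2.57748114 45.04833992] [-0.28289188]
jaw 2 [[5.3, 71.8, 46.1], [11.9, 72.0, 46.6], [18.4, 72.2, 47.1]]
```

```bash
python3 - <<'E'
from h import *
from scipy.spatial.transform import Rotation as R
s=manip.get_state(); tx,ty=-hy,-hx
def tcp(toe,phi):  # phi deg: tilt top toward -y about hx
    r=R.from_rotvec(hx*np.radians(phi)); z=r.apply(Z); y=r.apply(hy)
    g=toe+z*.099+y*.0082; 
    return g-Z*.019, z@py, y@nz
for x,yy,z,phi in((28,57.2,62,0),(28,57.2,50,0),(28,57.2,44,0),(28,56.5,40,5),(28,56.5,35,10),(28,56.5,28,14.2),(28,56.5,22,14.2)):
    p,a,b=tcp(W(x,yy,z),phi); d=(p-s['position'])*1000
    print(z,phi,p.round(4),'delta tool',np.round([d@tx,d@ty,-d[2]],1),round(a,3))
E
```

```text
62 0 [ 0.6091 -0.0816  0.1909] delta tool [-3.2 -1.5 19.5] 0.242
50 0 [ 0.605  -0.0821  0.1796] delta tool [-6.2 -4.4 30.8] 0.242
44 0 [ 0.603  -0.0824  0.174 ] delta tool [-7.6 -5.8 36.4] 0.242
40 5 [ 0.6073 -0.0752  0.1704] delta tool [ 0.8 -6.8 40. ] 0.156
35 10 [ 0.6109 -0.0685  0.1652] delta tool [ 8.2 -8.  45.1] 0.07
28 14.2 [ 0.6129 -0.0631  0.1577] delta tool [13.7 -9.7 52.6] -0.003
22 14.2 [ 0.6109 -0.0634  0.1521] delta tool [ 12.3 -11.2  58.2] -0.003
```

```bash

python3 -m pendant '{"delta_pos":[[-0.003,-0.0015,0.01],[0,0,0.0095],[-0.0015,-0.0015,0.006],[-0.0015,-0.0015,0.0055],[-0.0015,-0.0015,0.0055],[0,0,0]],"roll":[0.005,0,0,0,0,0],"hand":[0.3,0.3,0.3,0.3,0.3,0.3]}' 
python3 -m pendant '{"delta_pos":[[0.004,-0.0005,0.002],[0.0045,-0.0005,0.0015],[0.0035,-0.0005,0.0025],[0.004,-0.0005,0.0025],[0.003,-0.001,0.004],[0.0025,-0.0005,0.0035],[0,0,0]],"roll":[0,0,0,0,0,0,0],"hand":[0.3,0.3,0.3,0.3,0.3,0.3,0.3]}' 6
python3 - <<'E'
from h import *
f=grab('scene','scene5');P=cloud(f);np.save('P5.npy',P);cv2.imwrite('pics/s5.png',cv2.resize(f['pixels'][130:290,190:390,::-1],None,fx=3.6,fy=3.6))
E
```

```text
time: 14.65
position: [0.6022, -0.0823, 0.172]
tcp_rot: [-3.14, 0.0, 0.916]
wrist_force: [-0.1, -0.3, -1.7]
width: 0.454
gripper_force: 20.0
time: 15.35
position: [0.6128, -0.063, 0.1562]
tcp_rot: [-3.141, 0.0, 0.916]
wrist_force: [0.1, -0.4, -1.3]
width: 0.453
gripper_force: 6.0
```

View pics/s5.png

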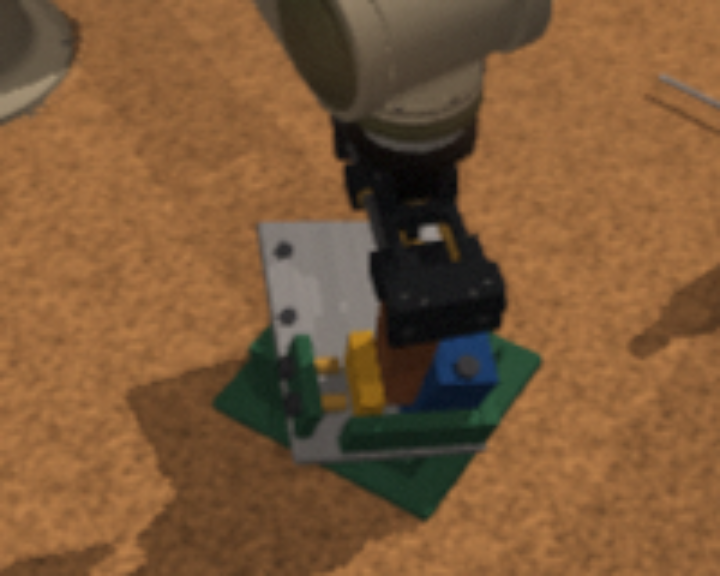

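The wedge now stands in the gap between jaw and block, tilted flush with the block in y. I lower it a little more and release it.

```bash

python3 -m pendant '{"delta_pos":[[-0.0005,-0.0005,0.002],[-0.0005,-0.0005,0.002],[-0.0005,-0.0005,0.002],[-0.0005,-0.0005,0.002],[0,0,0]],"roll":[0,0,0,0,0],"hand":[0.3,0.3,0.3,0.3,0.3]}' 
python3 -m pendant '{"delta_pos":[[0,0,0],[0,0,0],[0,0,0],[0,0,0],[0,0,0]],"roll":[0,0,0,0,0],"hand":[0.5,0.55,0.62,0.7,0.7]}' 
cat > wd.py <<'E'
from h import *
f=grab('scene');P=cloud(f);M=(P-O)@RP*1000;hsv=cv2.cvtColor(f['pixels'],cv2.COLOR_RGB2HSV)
box=np.hypot(P[...,0]-.6,P[...,1]+.06)<.12
w=(hsv[...,0]<20)&(hsv[...,1]>90)&box&(M[...,2]>40)&(M[...,1]>30)&(M[...,1]<90);q=M[w]
for z in range(44,140,12):
    k=q[abs(q[:,2]-z)<6]
    if len(k)>4: print(z,len(k),'x',np.percentile(k[:,0],[5,50,95]).round(1),'y',np.percentile(k[:,1],[3,97]).round(1))
h=q[q[:,2]>105]
if len(h)>30: print('top',np.percentile(h,[3,50,97],axis=0).round(1).tolist())
E
python3 wd.py; python3 seen.py
```

```text
time: 15.9
position: [0.6101, -0.064, 0.1488]
tcp_rot: [3.141, 0.0, 0.916]
wrist_force: [-0.8, -4.4, 2.4]
width: 0.453
gripper_force: 6.0
time: 16.4
position: [0.6101, -0.0634, 0.1486]
tcp_rot: [-3.141, -0.0, 0.916]
wrist_force: [-0.1, -1.4, 0.5]
width: 0.701
gripper_force: 0.0
44 175 x [ 4.2 24.1 54.7] y [51.7 88. ]
56 51 x [13.9 16.8 49.3] y [46.9 74.6]
68 48 x [16.3 19.3 43.1] y [46.6 76.3]
80 25 x [18.3 21.8 41. ] y [50.5 78.1]
116 8 x [ 4.   6.  86.5] y [59.5 74.1]
128 43 x [62.6 70.7 74.6] y [46.9 72.3]
top [[6.9, 49.6, 115.5], [64.7, 71.0, 216.1], [89.8, 87.9, 338.2]]
top block top z nan ((0.0, 0.0), (0.0, 0.0), 0.0)
jaw [[20.0, 83.3, 44.6], [28.3, 86.9, 47.3], [38.0, 89.1, 49.5]]
scene block top z 74.5556715861792 ((17.369413375854492, 22.975399017333984), (45.28133010864258, 36.023319244384766), 89.87591552734375)
  return _methods._mean(a, axis=axis, dtype=dtype,
  ret = ret.dtype.type(ret / rcount)
```

The wedge is released, but it still leans about 13° uphill in x. I push its top towards the end fence with the inner face of one open finger.

```bash

python3 -m pendant '{"delta_pos":[[0,0.005,0],[0,0.005,0],[0,0.004,0],[0,0.004,0],[0,0.003,0],[0,0.003,0],[0,0.002,0],[0,0,0]],"roll":[0,0,0,0,0,0,0,0],"hand":[0.7,0.7,0.7,0.7,0.7,0.7,0.7,0.7]}' 
python3 wd.py
python3 -c "
from h import *
f=grab('scene');cv2.imwrite('pics/s6.png',cv2.resize(f['pixels'][130:290,190:390,::-1],None,fx=3.6,fy=3.6))"
```

```text
time: 17.35
position: [0.6309, -0.0795, 0.1487]
tcp_rot: [-3.142, 0.0, 0.916]
wrist_force: [0.6, -0.5, 0.9]
width: 0.701
gripper_force: 0.0
44 148 x [ 4.5 25.5 51.9] y [55.3 88.2]
56 23 x [ 9.6 11.8 48.8] y [53.9 74.9]
68 17 x [ 9.4 27.3 44.5] y [72.6 77.1]
80 11 x [10.3 20.7 35. ] y [77.3 78.6]
128 21 x [38.9 43.  56.4] y [47.  68.8]
top [[-5.8, 49.8, 131.1], [42.6, 71.1, 216.2], [62.2, 88.0, 349.3]]
```

View pics/s6.png

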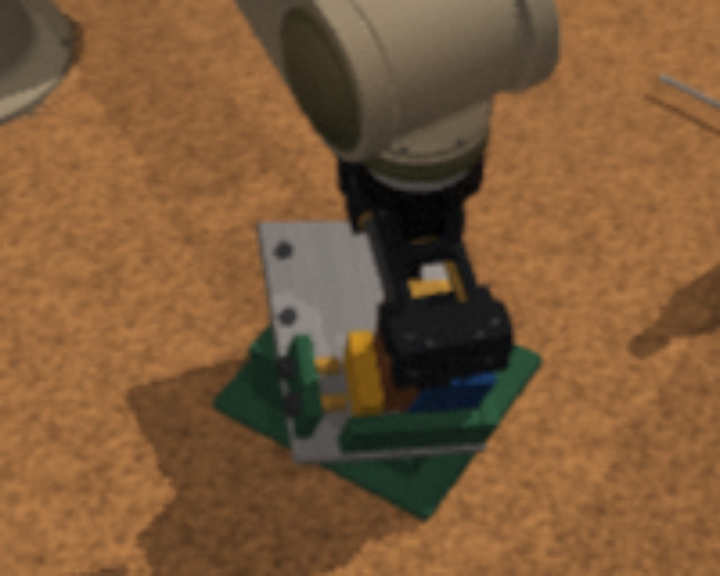

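The wedge head (yellow, about 430,287) is between the fingers and the wedge now stands nearly square in x. I back off and lift clear to check.

```bash

python3 -m pendant '{"delta_pos":[[0,-0.005,0],[0,-0.005,0],[0,-0.001,-0.02],[0,0,-0.03],[0,0,-0.04],[0,0,-0.03],[-0.03,0,0],[-0.03,0,0],[-0.03,0,0],[0,0,0]],"roll":[0,0,0,0,0,0,0,0,0,0],"hand":[0.7,0.7,0.7,0.7,0.7,0.7,0.7,0.5,0.2,0]}' 
python3 wd.py;python3 seen.py
python3 - <<'E'
from h import *
f=grab('scene');cv2.imwrite('pics/s7.png',cv2.resize(f['pixels'][130:290,190:390,::-1],None,fx=3.6,fy=3.6))
P=cloud(f);M=(P-O)@RP*1000
q=M[(M[...,2]>128)&(M[...,2]<150)&(M[...,0]>-10)&(M[...,0]<75)&(M[...,1]>35)&(M[...,1]<105)]
print('head',len(q),np.percentile(q,[2,50,98],axis=0).round(1).tolist())
A=np.c_[q[:,:2],np.ones(len(q))];k=q[q[:,2]>np.median(q[:,2])-4];print('slope',np.linalg.lstsq(np.c_[k[:,:2],np.ones(len(k))],k[:,2],rcond=None)[0])
E
```

```text
time: 18.45
position: [0.5655, -0.1459, 0.2691]
tcp_rot: [3.141, 0.001, 0.913]
wrist_force: [1.3, -0.0, -0.7]
width: 0.451
gripper_force: 0.0
44 158 x [ 3.4 24.4 52.7] y [52.9 88. ]
56 37 x [ 9.8 11.1 41.4] y [47.9 74.8]
68 40 x [ 9.7 11.1 39.6] y [47.3 77. ]
80 39 x [ 9.9 11.6 39.6] y [46.8 78.5]
92 40 x [ 9.9 11.2 32.9] y [49.1 80.7]
104 51 x [ 9.9 11.8 39.2] y [48.3 82.8]
116 48 x [10.2 11.6 33.3] y [48.3 85.4]
128 213 x [10.9 27.7 48.4] y [46.6 86.1]
top [[10.4, 47.1, 107.4], [24.8, 68.2, 132.8], [49.2, 85.9, 136.0]]
top block top z 76.02080779688255 ((45.07817840576172, 24.500761032104492), (43.10704803466797, 75.7770767211914), 88.5776596069336)
jaw [[7.6, 73.8, 42.8], [34.3, 81.3, 47.5], [59.9, 88.4, 51.1]]
scene block top z 74.46047378855398 ((32.0985107421875, 10.422183990478516), (40.336387634277344, 87.22147369384766), 63.41388702392578)
head 285 [[11.1, 46.3, 129.0], [29.6, 66.7, 133.5], [49.9, 85.8, 136.5]]
slope [ 7.28723157e-03 -1.18203578e-02  1.34100305e+02]
```

View pics/s7.png

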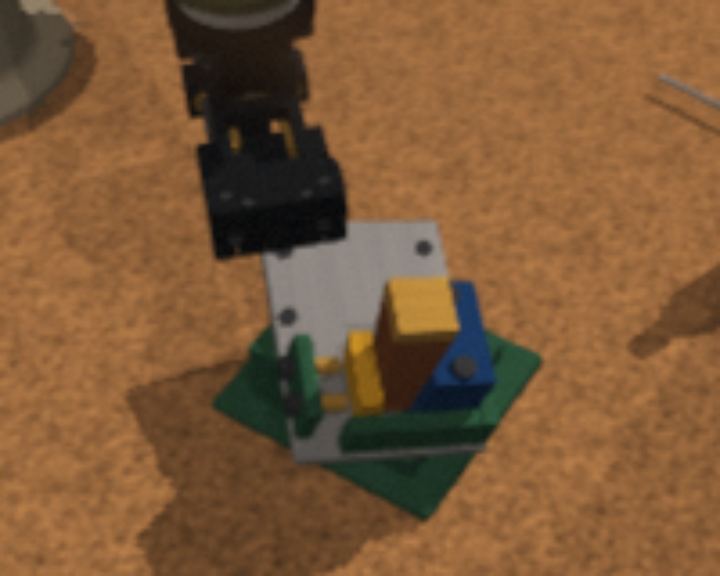

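The wedge stands square: the head (yellow, about 425,305) is level with the plate, at x 30, y 66, z 134, so its toe is about 14 mm up. Next I tap it down along the plate normal.

```bash
python3 - <<'E'
from h import *
go(W(32,64,150),52.5); go(W(32,64,120),52.5)
E
```

```text
roll 0.0
target [ 0.6371 -0.0741  0.1962] after-roll tool delta mm [97.3 13.1 72.6] t 18.65 F [-0.3 -0.7  0.4] w 0.272 g 0.0
roll 0.0
target [ 0.6269 -0.0754  0.168 ] after-roll tool delta mm [ 90.    5.8 100.8] t 18.65 F [-0.3 -0.7  0.4] w 0.272 g 0.0
```

```bash

python3 -m pendant '{"delta_pos":[[0.03,0.004,0],[0.034,0.005,0],[0.033,0.004,0],[0,0,0.03],[0,0,0.0425],[0,0,0],[-0.001,-0.001,0.0038],[-0.001,-0.001,0.0038],[0,0,0]],"roll":[0,0,0,0,0,0,0,0,0],"hand":[0,0,0,0,0,0,0,0,0]}' 
python3 -m pendant '{"delta_pos":[[-0.0005,-0.0005,0.002],[-0.0005,-0.0005,0.002],[-0.0005,-0.0005,0.002],[0,0,0]],"roll":[0,0,0,0],"hand":[0,0,0,0]}' 
python3 -m pendant '{"delta_pos":[[-0.0005,-0.0005,0.002],[-0.0005,-0.0005,0.002],[0,0,0]],"roll":[0,0,0],"hand":[0,0,0]}' 
python3 -m pendant '{"delta_pos":[[-0.0005,-0.0005,0.002],[-0.0005,-0.0005,0.002],[0,0,0]],"roll":[0,0,0],"hand":[0,0,0]}' 
python3 -c "
from h import *
print(Lp(manip.get_state()['position']))"; python3 wd.py|tail -3
```

```text
time: 19.55
position: [0.6341, -0.0755, 0.19]
tcp_rot: [3.14, -0.001, 0.916]
wrist_force: [0.2, 0.7, -0.2]
width: 0.007
gripper_force: 0.0
time: 19.95
position: [0.6318, -0.0759, 0.1829]
tcp_rot: [3.141, -0.0, 0.916]
wrist_force: [1.1, -0.6, 1.0]
width: 0.006
gripper_force: 1.2
time: 20.25
position: [0.6303, -0.076, 0.1787]
tcp_rot: [3.141, -0.0, 0.916]
wrist_force: [0.8, -0.7, 3.8]
width: 0.002
gripper_force: 1.9
time: 20.55
position: [0.629, -0.0762, 0.1749]
tcp_rot: [3.141, -0.0, 0.916]
wrist_force: [-0.1, -1.4, 4.9]
width: 0.006
gripper_force: 2.4
[ 31.56875128  65.11329252 127.16351395]
104 37 x [10.  11.4 39.6] y [47.6 85.3]
116 24 x [11.8 31.7 43.2] y [84.6 86.5]
top [[10.5, 53.7, 107.3], [46.4, 78.3, 286.2], [74.8, 89.1, 386.6]]
```

Contact has been made and the wedge is moving under a few newtons. I carry on until the force rises.

```bash

python3 -m pendant '{"delta_pos":[[-0.0005,-0.0005,0.002],[-0.0005,-0.0005,0.002],[0,0,0]],"roll":[0,0,0],"hand":[0,0,0]}' 
python3 -m pendant '{"delta_pos":[[-0.0005,-0.0005,0.002],[0,0,0]],"roll":[0,0],"hand":[0,0]}' 
python3 -c "
from h import *
print(Lp(manip.get_state()['position']))"; python3 wd.py|tail -4
```

```text
time: 20.9
position: [0.6282, -0.0766, 0.1718]
tcp_rot: [3.139, -0.001, 0.916]
wrist_force: [3.5, -0.4, 8.7]
width: 0.009
gripper_force: 4.3
time: 21.1
position: [0.6285, -0.077, 0.1714]
tcp_rot: [3.135, -0.002, 0.916]
wrist_force: [4.5, -1.9, 15.8]
width: 0.0
gripper_force: 7.7
[ 30.64206914  65.14795323 123.68761803]
92 47 x [ 8.9 10.2 38.5] y [49.4 83.1]
104 28 x [ 9.  10.6 39. ] y [47.4 85.7]
116 23 x [17.9 32.8 46.7] y [84.7 86.6]
top [[9.1, 56.3, 108.2], [45.7, 78.5, 283.3], [73.3, 89.1, 362.5]]
```

```bash

python3 -m pendant '{"delta_pos":[[0,0,0.0015],[0,0,0.0015],[0,0,0]],"roll":[0,0,0],"hand":[0,0,0]}' 
python3 -c "
from h import *
print(Lp(manip.get_state()['position']))"
python3 -m pendant '{"delta_pos":[[0,0,-0.01],[0,0,-0.03],[0,0,-0.04],[-0.03,0,-0.02],[-0.03,0,0],[-0.03,0,0],[0,0,0]],"roll":[0,0,0,0,0,0,0],"hand":[0,0,0,0,0,0,0]}' 
python3 wd.py;python3 seen.py
python3 - <<'E'
from h import *
f=grab('scene');cv2.imwrite('pics/s8.png',cv2.resize(f['pixels'][130:290,190:390,::-1],None,fx=3.6,fy=3.6))
P=cloud(f);M=(P-O)@RP*1000
q=M[(M[...,2]>112)&(M[...,2]<135)&(M[...,0]>-10)&(M[...,0]<75)&(M[...,1]>35)&(M[...,1]<105)]
k=q[q[:,2]>np.percentile(q[:,2],60)-4];print('head',np.percentile(k,[2,50,98],axis=0).round(1).tolist());print('slope',np.linalg.lstsq(np.c_[k[:,:2],np.ones(len(k))],k[:,2],rcond=None)[0])
E
```

```text
time: 21.45
position: [0.6294, -0.0776, 0.1708]
tcp_rot: [3.13, -0.003, 0.916]
wrist_force: [2.8, -2.5, 25.0]
width: 0.008
gripper_force: 13.0
[ 29.412552    65.00161063 123.39056586]
time: 22.15
position: [0.5702, -0.1497, 0.2651]
tcp_rot: [-3.14, 0.001, 0.913]
wrist_force: [0.6, 0.6, -0.6]
width: 0.005
gripper_force: 0.0
44 142 x [ 3.7 21.3 49.8] y [51.7 89.6]
56 41 x [ 8.4  9.7 42.3] y [46.7 78.2]
68 39 x [ 8.5  9.9 36.2] y [46.7 79. ]
80 44 x [ 8.7  9.7 39.7] y [46.3 81.3]
92 37 x [ 8.7  9.6 32.6] y [49.3 82.8]
104 49 x [ 8.6  9.6 37. ] y [48.9 86.5]
116 289 x [ 9.4 26.5 47. ] y [46.9 85.9]
128 11 x [11.1 27.2 45. ] y [55.9 81. ]
top [[9.1, 47.2, 107.4], [25.2, 67.8, 119.1], [47.7, 86.0, 122.0]]
top block top z 75.76927133767913 ((44.83963394165039, 24.17287826538086), (78.34265899658203, 42.27135467529297), 0.36607420444488525)
jaw [[7.1, 76.3, 41.7], [34.3, 83.2, 47.4], [59.8, 90.4, 51.2]]
scene block top z 74.37792273785206 ((38.81949996948242, 22.186670303344727), (45.584739685058594, 78.90998077392578), 88.2226791381836)
jaw [[54.3, 76.0, 47.0], [54.3, 76.0, 47.0], [54.3, 76.0, 47.0]]
head [[8.8, 46.2, 116.3], [27.9, 66.5, 119.4], [48.5, 86.1, 122.9]]
slope [-6.83493410e-03 -1.34085405e-03  1.19693064e+02]
```

View pics/s8.png

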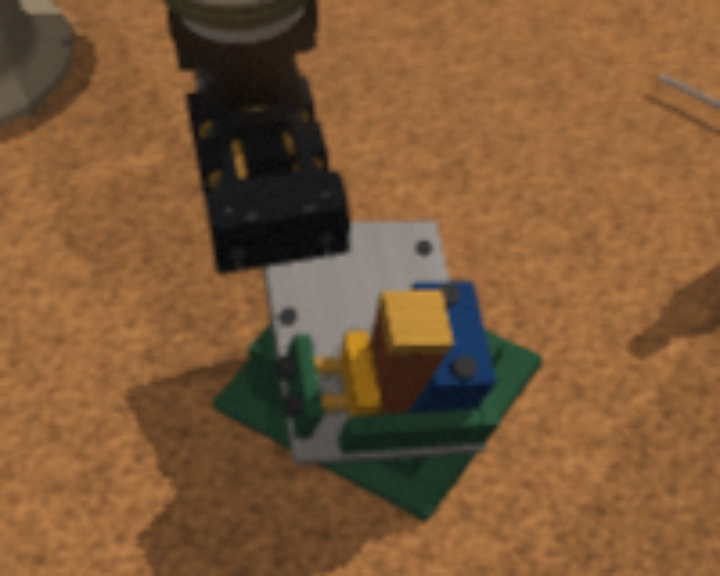

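The head is level and at 119.6 mm, so the toe is on the plate. The jaw has moved out about 3.5 mm, the block is still in the corner, and the hand is clear, so I hand the job in.

```bash
python3 -c "
from cell import manip
print(manip.sign_off())"
```

```text
the job is handed in; nothing more can be done
None
```

I handed the job in at about 22 s; no verdict came back. By the last images the block is in the corner and locked, the wedge is down on the plate and square, the jaw is out about 3.5 mm, and the arm never went near the bottle, pulley or screwdriver.

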